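# Heft the bath-tablet jars and lay out the full one

## Robot

A 6-joint arm with a two-finger parallel gripper is mounted at the origin on the work surface. World frame = base frame: x ahead of the robot, y to its left, z up, the work surface at z = 0. Lengths are in m, angles in degrees, forces in N, time in s.
With the tool pointing down it reaches from about 0.3 to 0.95 m from the base axis. Payload 3.1 kg.
Tool frame: the origin (TCP) lies between the finger pads; the fingertips stand robot.tip_extent ahead of it and the grasp point (between the pads) lies 2 mm behind it (robot.tip_extent is the distance from the TCP to the fingertips, in m); z points along the fingers, y is the line along which they close (so a half turn about z gives the same grasp; the last joint's range is limited). The gripper opens to 85 mm and grips with 20 to 120 N. Pads are 22 mm wide; open, the fingers measure 114 mm over their backs; the gripper's body (76 mm by 85 mm) begins 54 mm behind the grasp point. The pads swing forward as they close: fully open they stand 13 mm farther back than shut.
Start: joints at [-78.535, 17.653, 93.61, -0, 68.738, -3.994], TCP at [0.167, -0.602, 0.221] pointing down, gripper open.
Joint ranges: [-175.34, 175.34], [-45.06, 112.39], [2.9, 150.54], [-68.45, 248.45], [3.09, 151.38], [-168.51, 168.51]. Speed limits (degrees/s): [159.86, 159.86, 180, 180, 180, 180].

## Interface

Orientations are given as a 3x3 rotation matrix whose columns are the frame's x, y, z axes.
In Python, from workcell import robot gives the robot as it stands.
- The arm moves only by the shell command python3 -m inch 'ROWS'. ROWS is JSON, a list of rows, each a list of 7 numbers: the turn, a rotation vector about the world's x, y, z each as a share of 45 degrees, from -1 to 1, then the shift along the world's x, y, z each as a share of 25 cm, from -1 to 1, then the opening, from -1 (shut) to 1 (fully open). In form: [[rx, ry, rz, tx, ty, tz, claw], ...]. A call has 1 to 10 rows; each row is the pose to reach, as a shift and turn from the pose commanded when the call began; what a row does not reach only later rows make up. A row lasts 1/12 s, in which the tool goes at most 41.7 mm and 7.16 degrees, less where a joint would pass 70% of its speed; a pose out of reach is approached as far as the arm can. A call with a number of a shift or a turn outside -1 to 1 is refused whole. A call with a gripper value outside its range is refused whole. The fingers move at their own pace and stop on an object; the grip force is fixed at half the most. Time passes only in rows, so rows that repeat a pose let the fingers close. It gives the time, the measured TCP pose, the force, the opening and the grip force at its end, in the units of the state.
- robot.observe(): the state, without advancing time (a new reading comes with each control period).
- robot.read_camera(name): name is "side" or "top"; returns (picture, depth): 400x640x3 uint8, red, green, blue; 400x640 float32, m along the optical axis (not along the pixel's ray), 0 where there is no reading.
- robot.camera_info(name): a dict with "fx", "fy", "cx", "cy" (pixels), "dist_coeffs" ([k1, k2, p1, p2, k3] as OpenCV has them; the pictures are not rectified), "eye" and "orientation" of the camera in the world. Camera axes: x right, y up, looking along -z (the intrinsics and any distortion apply to the point x, -y, -z); pixel columns grow to the right and rows downward; lengths in m; the calibration is good to about 2 mm. A picture is of the moment at which its call begins. camera_info takes no time and is no camera call.
- robot.finish_job(): hands the job in; it is judged then, once.
The state is a dict: "time_s": time; "q": joint angles; "joint_velocities": joint speeds; "joint_efforts": joint torques, N m; "eef_pos": TCP position; "eef_rot": TCP orientation; "force": force on the tool from outside, world axes, zero at the start; "torque": the same for the moment, N m; "grip_width": opening from 0.0 (shut) to 1.0 (fully open); "finger_force": force on a finger pad.
Only numpy, scipy, OpenCV 4.12 (cv2) and the standard library are available. Lean on these libraries where they do the work, as an engineer would, in place of code of your own. Each camera call takes 0.05 s, during which the arm holds its last target. There are 200 camera calls.

## Task

The three closed porcelain jars of bath tablets look alike, but one is full, one is part-used and one is down to its last tablet: heft them to tell which is which. Stand the full jar in the middle of the soap dish beside the basin, put the one with the last tablet upright anywhere in the wooden housekeeping tray for refilling, and leave the part-used one upright where it was found. Never tip or drop a jar, set them down gently, and do not shift the dish, the tray or the other things.

Things in the scene. Friction and masses are not known exactly. Their poses are not given: they have to be found in the camera images.
- jar_a: One of three look-alike jars in a row, 115 mm or more apart: plain upright cylinder, 54 mm across, 144 mm tall, white porcelain, the top 22 mm a screwed-tight metal lid as wide as the jar. Origin at its underside's centre. Jar and lid 0.20 kg (within 5 %), each tablet 0.05 kg: full holds 6 (0.50 kg in all), part-used 3 (0.35 kg), the third 1 (0.25 kg). Which is which is unseen and changes.
- jar_b: One of three look-alike jars in a row, 115 mm or more apart: plain upright cylinder, 54 mm across, 144 mm tall, white porcelain, the top 22 mm a screwed-tight metal lid as wide as the jar. Origin at its underside's centre. Jar and lid 0.20 kg (within 5 %), each tablet 0.05 kg: full holds 6 (0.50 kg in all), part-used 3 (0.35 kg), the third 1 (0.25 kg). Which is which is unseen and changes.
- jar_c: One of three look-alike jars in a row, 115 mm or more apart: plain upright cylinder, 54 mm across, 144 mm tall, white porcelain, the top 22 mm a screwed-tight metal lid as wide as the jar. Origin at its underside's centre. Jar and lid 0.20 kg (within 5 %), each tablet 0.05 kg: full holds 6 (0.50 kg in all), part-used 3 (0.35 kg), the third 1 (0.25 kg). Which is which is unseen and changes.
- dish: Round shallow white porcelain soap dish, loose, 0.35 kg, beside the basin: flat inner floor about 84 mm in diameter, 5 mm above the underside; flaring rim 13 mm high, 120 mm in outer diameter. Origin at the centre of its underside, z up.
- tray: Wooden housekeeping tray, loose, 0.95 kg: 300 mm along its x, 180 mm along its y, walls 7 mm thick and 34 mm high, inner floor 7 mm above the underside, a small brass handle 22 mm out from each x end. Origin at the centre of its underside. The brown bottle stands in its +x (far) half; the -x (near) half is free.
- bottle: Small brown glass bottle, 38 mm in diameter, 85 mm tall, standing in the tray; leave alone. Origin at the centre of its underside.
- tumbler: White porcelain tumbler, 70 mm in diameter, 95 mm tall, with two toothbrushes that reach 180 mm high; stands beyond the jars; leave alone. Origin at the centre of its underside.
- pump: Clear soap dispenser with a white pump, 68 mm in diameter, 162 mm tall; stands beyond the jars, nearer the basin; leave alone. Origin at the centre of its underside.
- hairbrush: Wooden hairbrush lying beyond the jars, about 220 mm long (along its x, the head at +x) and 28 mm high, bristles down; leave alone. Origin where the handle meets the head, on the table.
Things that resemble listed ones, but are neither listed nor needed, are in the scene too. What is shaped like the jar_b but orange, pink or purple is not meant.

How it is judged:
By the outcome, as a careful person would: the job done as asked, in the order asked, and still so for the second after the job is handed in, with the robot touching nothing.
It also fails if it takes over 72 s, if anything falls off the work surface, if the arm or the gripper's body presses on something with over 40 N, if the wrist force passes 120 N, or if a joint passes its speed limit or range.

## Working session

There is one attempt and no reset: what is moved stays moved. The work goes in short steps, Python scripts to look and compute and a shell command to move; the robot and the scene stay as the last step left them, time stands still between calls to the robot, and variables do not carry over. Pictures are saved under pics/ and viewed, at most 10 in all, crops included, and the job is handed in when it is done.

```bash
mkdir -p pics; python3 - <<'E'
from workcell import robot
import cv2,numpy as np
for n in("top","side"):
    p,d=robot.read_camera(n); cv2.imwrite(f"pics/{n}0.png",p[:,:,::-1]); np.save(f"{n}0.npy",d)
    i=robot.camera_info(n); print(n,i)
print(robot.tip_extent,robot.observe())
E
```

```text
top {'fx': 377.9326945191797, 'fy': 377.9326945191797, 'cx': 316.9714192015918, 'cy': 198.42906119594474, 'dist_coeffs': array([-0.09283136,  0.        ,  0.        ,  0.        ,  0.        ]), 'eye': array([0.37921975, 0.04394412, 1.11956027]), 'orientation': array([[-0.01706185,  0.98664456, -0.16199198],
       [-0.99983717, -0.01778815, -0.00303416],
       [-0.00587517,  0.16191383,  0.98678741]])}
side {'fx': 377.8485473965064, 'fy': 377.8485473965064, 'cx': 320.115054436582, 'cy': 196.1652639049996, 'dist_coeffs': array([0.01964336, 0.        , 0.        , 0.        , 0.        ]), 'eye': array([0.29231677, 0.62681541, 0.81192954]), 'orientation': array([[-0.92491273,  0.27877299, -0.25849963],
       [-0.37974169, -0.71004787,  0.59298252],
       [-0.01823961,  0.64662017,  0.76259404]])}
0.017 {'time_s': 0.1, 'q': array([-7.85358378e+01,  1.77026313e+01,  9.36822188e+01, -1.32508789e-03,
        6.87375579e+01, -3.99231208e+00]), 'joint_velocities': array([-0.08325088, -0.13767191, -0.20744581,  0.02055104,  0.03951734,
       -0.01971091]), 'joint_efforts': array([-5.23352664e-04, -4.16406584e+01, -2.77644610e+01, -1.43962884e-04,
        4.01393234e-03, -4.73737018e-06]), 'eef_pos': array([ 0.16639216, -0.60164313,  0.22012814]), 'eef_rot': array([[ 9.63830974e-01,  2.66513891e-01, -4.45747301e-04],
       [ 2.66514233e-01, -9.63828718e-01,  2.08951475e-03],
       [ 1.27260657e-04, -2.13273704e-03, -9.99997718e-01]]), 'force': array([ 0.32953652, -0.0182048 ,  0.17452849]), 'torque': array([-0.04294842, -0.00468388, -0.02482752]), 'finger_force': 0.0, 'grip_width': 0.9978716817045488}
```

View pics/top0.png

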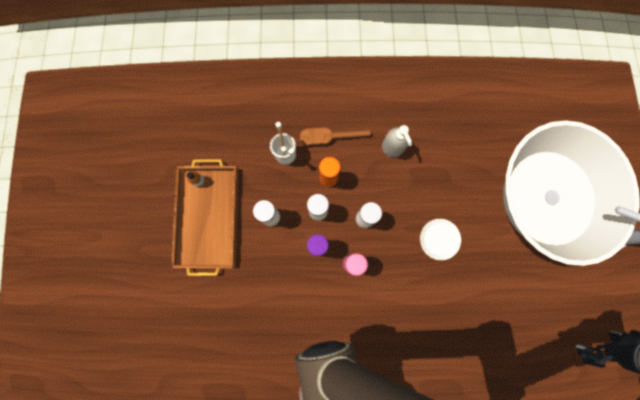

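View pics/side0.png

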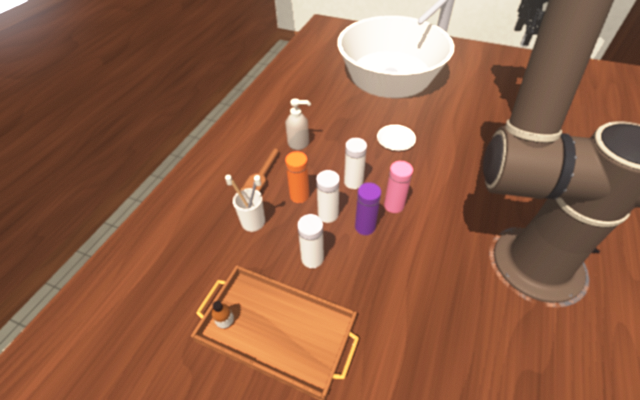

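Top picture: three white jars have their lids at about (266,213), (318,207) and (370,215). The coloured decoys are orange (330,172), purple (318,245) and pink (356,265). The dish is at (441,240), the tray at (206,217) with the bottle at (193,178), the tumbler at (284,150), the pump at (398,142) and the basin on the right. The side view agrees. The white cylinders with metal lids fit the description, and I'll confirm them in an enlarged crop.

```bash
cat > cam.py <<'E'
import numpy as np,cv2
from workcell import robot
def cloud(n,d):
    i=robot.camera_info(n);K=np.array([[i['fx'],0,i['cx']],[0,i['fy'],i['cy']],[0,0,1]])
    v,u=np.mgrid[:400,:640]
    r=cv2.undistortPoints(np.stack([u,v],-1).reshape(-1,1,2).astype(float),K,i['dist_coeffs']).reshape(400,640,2)
    P=np.stack([r[...,0]*d,-r[...,1]*d,-d],-1)
    return P@i['orientation'].T+i['eye']
def circ(P,zlo,zhi,c,rad):
    m=(P[...,2]>zlo)&(P[...,2]<zhi)&(np.hypot(P[...,0]-c[0],P[...,1]-c[1])<rad)
    q=P[m][:,:2].astype(np.float32)
    if len(q)<5: return None
    return len(q),np.round(cv2.minEnclosingCircle(q)[0],4),round(2e3*cv2.minEnclosingCircle(q)[1]),q.mean(0).round(4),round(float(np.median(P[m][:,2])),4)
E
python3 - <<'E'
from cam import *
d=np.load("top0.npy");P=cloud("top",d);S=cloud("side",np.load("side0.npy"))
for nm,(u,v) in dict(L=(266,211),M=(318,205),R=(371,213),or_=(330,168),pu=(318,245),pi=(356,265),dish=(441,240),tum=(284,150),pump=(400,140),bot=(193,177)).items():
    p=P[v,u]; print(nm,p.round(4))
    if nm in"LMRor_pupi": 
        print('  top',circ(P,.134,.155,p,.05),'side',circ(S,.134,.155,p,.05))
    if nm=='dish': print('  ',circ(P,.004,.03,p,.09),circ(S,.004,.03,p,.09))
# tray rim
m=(P[...,2]>.025)&(P[...,2]<.045)&(P[...,1]>.24)&(P[...,1]<.52)&(P[...,0]>.1)&(P[...,0]<.6)
print(cv2.minAreaRect(P[m][:,:2].astype(np.float32)),m.sum())
for u,v in [(178,168),(237,167),(236,267),(174,267),(205,240)]: print(u,v,P[v,u].round(3))
im=cv2.imread("pics/top0.png")[120:290,160:480];cv2.imwrite("pics/crop1.png",cv2.resize(im,(800,425),interpolation=cv2.INTER_CUBIC))
E
```

```text
L [0.5084 0.1803 0.1447]
  top (334, array([0.5098, 0.1859]), 54, array([0.5094, 0.1856], dtype=float32), 0.1446) side (426, array([0.5084, 0.189 ]), 54, array([0.5075, 0.1914], dtype=float32), 0.1431)
M [0.5216 0.0446 0.1465]
  top (334, array([0.5246, 0.0472]), 54, array([0.5239, 0.0472], dtype=float32), 0.1446) side (330, array([0.5237, 0.0478]), 56, array([0.5218, 0.0509], dtype=float32), 0.1429)
R [ 0.4984 -0.093   0.1439]
  top (336, array([ 0.4992, -0.0911]), 54, array([ 0.4988, -0.0908], dtype=float32), 0.1446) side (266, array([ 0.498 , -0.0896]), 55, array([ 0.4968, -0.087 ], dtype=float32), 0.1424)
or_ [0.6208 0.011  0.143 ]
  top (324, array([0.6244, 0.0146]), 55, array([0.6231, 0.0143], dtype=float32), 0.1447) side (290, array([0.6216, 0.0148]), 56, array([0.6208, 0.0179], dtype=float32), 0.1428)
pu [0.4182 0.0464 0.1432]
  top (345, array([0.419 , 0.0497]), 54, array([0.4187, 0.0494], dtype=float32), 0.1446) side (356, array([0.4162, 0.0508]), 55, array([0.417 , 0.0533], dtype=float32), 0.1429)
pi [ 0.3655 -0.0497  0.1439]
  top (358, array([ 0.3673, -0.0495]), 54, array([ 0.367 , -0.0493], dtype=float32), 0.1446) side (311, array([ 0.3675, -0.0483]), 55, array([ 0.366 , -0.0448], dtype=float32), 0.1427)
dish [ 0.4305 -0.3163  0.01  ]
   (1235, array([ 0.4299, -0.3163]), 179, array([ 0.4325, -0.3151], dtype=float32), 0.0076) (444, array([ 0.4306, -0.3113]), 121, array([ 0.4333, -0.3185], dtype=float32), 0.0065)
tum [0.6623 0.13   0.1776]
pump [ 0.7041 -0.1862  0.1163]
bot [0.6176 0.3985 0.0822]
((0.47043970227241516, 0.3788160979747772), (0.18304039537906647, 0.2585080564022064), 89.95221710205078) 753
178 168 [0.658 0.462 0.033]
237 167 [ 0.665  0.291 -0.   ]
236 267 [ 0.363  0.289 -0.   ]
174 267 [0.365 0.462 0.036]
205 240 [0.443 0.38  0.01 ]
```

View pics/crop1.png

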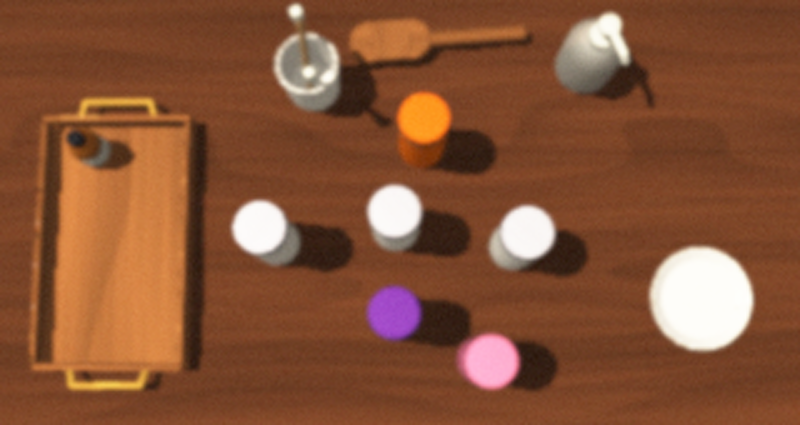

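The crop confirms three white cylinders with pale lids. L is at (0.509, 0.187), M at (0.524, 0.047) and R at (0.499, -0.091), with tops at 0.144 and diameter 54. The dish is at (0.431, -0.316), and the tray is about (0.512, 0.378), aligned with the world axes. I'll heft R first, since it is nearest the dish.

```bash
python3 -m inch '[[0,0,-0.343,0.65,1,0.1,1],[0,0,-0.343,0.65,1,0.1,1],[0,0,-0.343,0.65,1,0.1,1],[0,0,-0.343,0.65,1,0.1,1],[0,0,-0.343,0.65,1,0.1,1],[0,0,-0.343,0.65,1,0.1,1],[0,0,-0.343,0.65,1,0.1,1],[0,0,-0.343,0.65,1,0.1,1],[0,0,-0.343,0.65,1,0.1,1]]'
python3 - <<'E'
from cam import *
P=cloud("top",np.load("top0.npy"));S=cloud("side",np.load("side0.npy"))
for Q,c in((P,'top'),(S,'side')):
    for zl,zh in((.009,.02),):
        m=(Q[...,2]>zl)&(Q[...,2]<zh)&(np.hypot(Q[...,0]-.431,Q[...,1]+.316)<.068)
        print(c,m.sum(),cv2.fitEllipse(Q[m][:,:2].astype(np.float32)),cv2.minEnclosingCircle(Q[m][:,:2].astype(np.float32)))
im=cv2.imread("pics/top0.png");w=(im.min(2)>150).astype(np.uint8);n,l,s,c=cv2.connectedComponentsWithStats(w)
k=l[240,441];print(s[k],c[k]);m=l==k
q=P[m];print(cv2.minEnclosingCircle(q[:,:2].astype(np.float32)),q.mean(0))
print(robot.observe()['eef_rot'].round(4))
E
```

```text
time_s: 0.85
eef_pos: [0.3302, -0.3502, 0.2463]
eef_rot: [[1.0, 0.005, 0.0], [0.005, -1.0, 0.0], [0.0, -0.0, -1.0]]
force: [-1.0, -1.0, -0.1]
grip_width: 1.0
finger_force: 0.0
top 413 ((0.4333224296569824, -0.31309714913368225), (0.10654689371585846, 0.10747185349464417), 63.44143295288086) ((0.4335736036300659, -0.3126213550567627), 0.05980309098958969)
side 138 ((0.43157392740249634, -0.3100099265575409), (0.11133197695016861, 0.11282246559858322), 147.06594848632812) ((0.4305964410305023, -0.311306357383728), 0.06041819602251053)
[ 420  219   41   41 1321] [440.19303558 238.98637396]
((0.41491150856018066, -0.16626916825771332), 0.21332179009914398) [ 0.43354646 -0.31320256  0.01265847]
[[ 1.e+00  5.e-03  1.e-04]
 [ 5.e-03 -1.e+00  3.e-04]
 [ 1.e-04 -3.e-04 -1.e+00]]
```

```bash
python3 -m inch '[[0,0,0,0.675,1,0,1],[0,0,0,0.675,1,0,1],[0,0,0,0.675,1,0,1],[0,0,0,0.675,1,0,1],[0,0,0,0.675,1,0,1],[0,0,0,0.675,1,0,1],[0,0,0,0.675,1,0,1],[0,0,0,0.675,1,0,1],[0,0,0,0.675,1,0,1]]'; python3 -m inch '[[0,0,0,0,0.04,0,1],[0,0,0,0,0.04,0,1],[0,0,0,0,0.04,0,1],[0,0,0,0,0.04,0,1],[0,0,0,0,0.04,0,1],[0,0,0,0,0.04,0,1]]'
python3 - <<'E'
from cam import *
F=[]
for k in range(8): o=robot.observe();F.append(o['force']);robot.read_camera('side')
print(np.mean(F,0),np.std(F,0),o['eef_pos'],o['joint_efforts'].round(3))
E
```

```text
time_s: 1.6
eef_pos: [0.4991, -0.1016, 0.2458]
eef_rot: [[1.0, 0.004, -0.0], [0.004, -1.0, -0.0], [-0.0, 0.0, -1.0]]
force: [0.1, 0.1, -0.4]
grip_width: 1.002
finger_force: 0.0
time_s: 2.1
eef_pos: [0.4975, -0.0933, 0.2464]
eef_rot: [[1.0, -0.001, 0.0], [-0.001, -1.0, -0.0], [0.0, 0.0, -1.0]]
force: [0.2, -0.3, -0.6]
grip_width: 0.998
finger_force: 0.0
[ 0.23407512  0.02623713 -0.22884589] [0.60552621 0.50704893 0.60163352] [ 0.49781928 -0.09242927  0.24630956] [-4.7000e-02 -3.0234e+01 -2.7792e+01 -3.0000e-03  0.0000e+00 -0.0000e+00]
```

```bash
python3 -m inch '[[0,0,0,0.005,0.007,-0.15,1],[0,0,0,0.005,0.007,-0.3,1],[0,0,0,0.005,0.007,-0.42,1],[0,0,0,0.005,0.007,-0.52,1],[0,0,0,0.005,0.007,-0.59,1],[0,0,0,0.005,0.007,-0.59,1],[0,0,0,0.005,0.007,-0.59,1]]'; python3 -m inch '[[0,0,0,0,0,0,-1],[0,0,0,0,0,0,-1],[0,0,0,0,0,0,-1],[0,0,0,0,0,0,-1],[0,0,0,0,0,0,-1],[0,0,0,0,0,0,-1],[0,0,0,0,0,0,-1],[0,0,0,0,0,0,-1]]'
```

```text
time_s: 3.08
eef_pos: [0.4982, -0.0903, 0.0979]
eef_rot: [[1.0, 0.001, -0.003], [0.001, -1.0, 0.001], [-0.003, -0.001, -1.0]]
force: [-0.9, 0.1, 1.0]
grip_width: 1.001
finger_force: 0.0
time_s: 3.75
eef_pos: [0.5013, -0.0913, 0.101]
eef_rot: [[1.0, 0.0, 0.005], [0.0, -1.0, -0.001], [0.005, 0.001, -1.0]]
force: [0.2, 0.2, 6.6]
grip_width: 0.613
finger_force: 63.8
```

```bash
python3 -m inch '[[0,0,0,0,0,0.03,-1],[0,0,0,0,0,0.07,-1],[0,0,0,0,0,0.12,-1],[0,0,0,0,0,0.16,-1],[0,0,0,0,0,0.16,-1],[0,0,0,0,0,0.16,-1],[0,0,0,0,0,0.16,-1],[0,0,0,0,0,0.16,-1]]'
cat > heft.py <<'E'
from cam import *
F=[];J=[]
for k in range(20): robot.read_camera('side');o=robot.observe();F.append(o['force']);J.append(o['joint_efforts'])
print(np.mean(F,0),np.std(F,0)[2],o['eef_pos'],o['grip_width'],o['time_s'],np.mean(J,0).round(3))
E
python3 heft.py
```

```text
time_s: 4.42
eef_pos: [0.4982, -0.0904, 0.1379]
eef_rot: [[1.0, 0.0, -0.002], [0.0, -1.0, 0.001], [-0.002, -0.001, -1.0]]
force: [-0.3, 0.4, -2.9]
grip_width: 0.62
finger_force: 63.5
[-0.12041111 -0.15846794 -3.46804459] 0.35417584851746436 [ 0.4990646  -0.09065658  0.13878935] 0.6143887801649178 5.4167 [ 1.0000e-03 -3.4272e+01 -2.5679e+01 -2.0000e-03  1.1000e-02  0.0000e+00]
```

R weighs about 0.34 kg, so it is the part-used jar. I'll put it back exactly where it stood.

```bash
python3 -m inch '[[0,0,0,0,0,-0.05,-1],[0,0,0,0,0,-0.1,-1],[0,0,0,0,0,-0.13,-1],[0,0,0,0,0,-0.14,-1],[0,0,0,0,0,-0.148,-1],[0,0,0,0,0,-0.154,-1],[0,0,0,0,0,-0.158,-1],[0,0,0,0,0,-0.16,-1],[0,0,0,0,0,-0.16,-1],[0,0,0,0,0,-0.16,-1]]'; python3 -m inch '[[0,0,0,0,0,0,1],[0,0,0,0,0,0,1],[0,0,0,0,0,0,1],[0,0,0,0,0,0,1],[0,0,0,0,0,0,1],[0,0,0,0,0,0,1]]'
```

```text
time_s: 6.25
eef_pos: [0.4998, -0.0906, 0.1012]
eef_rot: [[1.0, 0.0, 0.001], [0.0, -1.0, 0.0], [0.001, -0.0, -1.0]]
force: [-4.1, 0.9, 7.3]
grip_width: 0.618
finger_force: 64.8
time_s: 6.75
eef_pos: [0.4992, -0.0907, 0.0988]
eef_rot: [[1.0, 0.0, 0.0], [0.0, -1.0, -0.0], [0.0, 0.0, -1.0]]
force: [-0.3, -0.3, -0.8]
grip_width: 1.004
finger_force: 0.0
```

```bash
python3 -m inch '[[0,0,0,0,0,0.15,1],[0,0,0,0,0,0.3,1],[0,0,0,0,0,0.4,1],[0,0,0,0,0,0.4,1],[0,0,0,0.1,0.553,0.4,1],[0,0,0,0.1,0.553,0.4,1],[0,0,0,0.1,0.553,0.4,1],[0,0,0,0.1,0.553,0.4,1],[0,0,0,0.1,0.553,0.4,1],[0,0,0,0.1,0.553,0.4,1]]'; python3 -m inch '[[0,0,0,0,0,0,1],[0,0,0,0,0,0,1]]'
```

```text
time_s: 7.58
eef_pos: [0.5235, 0.0482, 0.1979]
eef_rot: [[1.0, 0.003, -0.001], [0.003, -1.0, -0.001], [-0.001, 0.001, -1.0]]
force: [-0.1, -0.4, 0.0]
grip_width: 1.005
finger_force: 0.0
time_s: 7.75
eef_pos: [0.5237, 0.0464, 0.1983]
eef_rot: [[1.0, -0.001, -0.001], [-0.001, -1.0, -0.001], [-0.001, 0.001, -1.0]]
force: [0.2, -1.0, -0.4]
grip_width: 1.004
finger_force: 0.0
```

```bash
python3 -m inch '[[0,0,0,0.003,0.004,-0.14,1],[0,0,0,0.003,0.004,-0.26,1],[0,0,0,0.003,0.004,-0.35,1],[0,0,0,0.003,0.004,-0.39,1],[0,0,0,0.003,0.004,-0.395,1],[0,0,0,0.003,0.004,-0.395,1]]'; python3 -m inch '[[0,0,0,0,0,0,-1],[0,0,0,0,0,0,-1],[0,0,0,0,0,0,-1],[0,0,0,0,0,0,-1],[0,0,0,0,0,0,-1],[0,0,0,0,0,0,-1],[0,0,0,0,0,0,-1],[0,0,0,0,0,0,-1]]';python3 -m inch '[[0,0,0,0,0,0.03,-1],[0,0,0,0,0,0.07,-1],[0,0,0,0,0,0.12,-1],[0,0,0,0,0,0.16,-1],[0,0,0,0,0,0.16,-1],[0,0,0,0,0,0.16,-1],[0,0,0,0,0,0.16,-1],[0,0,0,0,0,0.16,-1]]'; python3 heft.py
```

```text
time_s: 8.25
eef_pos: [0.5248, 0.0478, 0.0999]
eef_rot: [[1.0, -0.001, -0.001], [-0.001, -1.0, -0.0], [-0.001, 0.0, -1.0]]
force: [-0.4, -0.6, 0.3]
grip_width: 1.003
finger_force: 0.0
time_s: 8.92
eef_pos: [0.5268, 0.0484, 0.1023]
eef_rot: [[1.0, 0.001, 0.004], [0.001, -1.0, -0.001], [0.004, 0.001, -1.0]]
force: [-0.4, -0.6, 5.9]
grip_width: 0.616
finger_force: 63.1
time_s: 9.58
eef_pos: [0.5239, 0.0486, 0.1392]
eef_rot: [[1.0, 0.0, -0.002], [0.0, -1.0, 0.0], [-0.002, -0.0, -1.0]]
force: [0.4, 0.0, -3.0]
grip_width: 0.617
finger_force: 63.2
[-0.08652351  0.05394963 -2.70153501] 0.4250697750300785 [0.52479591 0.04858614 0.14002593] 0.6188943812829625 10.5833 [ 2.0000e-03 -3.5621e+01 -2.5515e+01 -1.0000e-03  1.1000e-02 -0.0000e+00]
```

M is about 0.26 kg, so it is the last-tablet jar, and L should be the full one. The dish comes first in the order asked, so I'll put M back and fetch L.

```bash
python3 -m inch '[[0,0,0,0,0,-0.05,-1],[0,0,0,0,0,-0.1,-1],[0,0,0,0,0,-0.13,-1],[0,0,0,0,0,-0.14,-1],[0,0,0,0,0,-0.148,-1],[0,0,0,0,0,-0.154,-1],[0,0,0,0,0,-0.158,-1],[0,0,0,0,0,-0.16,-1],[0,0,0,0,0,-0.16,-1],[0,0,0,0,0,-0.16,-1]]'; python3 -m inch '[[0,0,0,0,0,0,1],[0,0,0,0,0,0,1],[0,0,0,0,0,0,1],[0,0,0,0,0,0,1],[0,0,0,0,0,0,1],[0,0,0,0,0,0,1]]'; python3 -m inch '[[0,0,0,0,0,0.15,1],[0,0,0,0,0,0.3,1],[0,0,0,0,0,0.4,1],[0,0,0,0,0,0.4,1],[0,0,0,-0.06,0.557,0.4,1],[0,0,0,-0.06,0.557,0.4,1],[0,0,0,-0.06,0.557,0.4,1],[0,0,0,-0.06,0.557,0.4,1],[0,0,0,-0.06,0.557,0.4,1],[0,0,0,-0.06,0.557,0.4,1]]'; python3 -m inch '[[0,0,0,0,0,0,1],[0,0,0,0,0,0,1]]'
```

```text
time_s: 11.42
eef_pos: [0.5256, 0.0486, 0.1024]
eef_rot: [[1.0, 0.001, 0.001], [0.001, -1.0, -0.0], [0.001, 0.0, -1.0]]
force: [-3.1, -0.4, 7.0]
grip_width: 0.62
finger_force: 64.3
time_s: 11.92
eef_pos: [0.5248, 0.0486, 0.0999]
eef_rot: [[1.0, 0.0, 0.0], [0.0, -1.0, -0.0], [0.0, 0.0, -1.0]]
force: [0.3, 0.2, 0.1]
grip_width: 1.001
finger_force: 0.0
time_s: 12.75
eef_pos: [0.5092, 0.1883, 0.1992]
eef_rot: [[1.0, 0.003, -0.001], [0.003, -1.0, -0.001], [-0.001, 0.001, -1.0]]
force: [-0.1, -0.1, -0.1]
grip_width: 1.001
finger_force: 0.0
time_s: 12.92
eef_pos: [0.5098, 0.1866, 0.1996]
eef_rot: [[1.0, -0.001, -0.001], [-0.001, -1.0, -0.001], [-0.001, 0.001, -1.0]]
force: [0.1, -0.4, 0.3]
grip_width: 0.999
finger_force: 0.0
```

```bash
python3 -m inch '[[0,0,0,0,0,-0.14,1],[0,0,0,0,0,-0.26,1],[0,0,0,0,0,-0.35,1],[0,0,0,0,0,-0.39,1],[0,0,0,0,0,-0.4,1],[0,0,0,0,0,-0.4,1]]'; python3 -m inch '[[0,0,0,0,0,0,-1],[0,0,0,0,0,0,-1],[0,0,0,0,0,0,-1],[0,0,0,0,0,0,-1],[0,0,0,0,0,0,-1],[0,0,0,0,0,0,-1],[0,0,0,0,0,0,-1],[0,0,0,0,0,0,-1]]';python3 -m inch '[[0,0,0,0,0,0.03,-1],[0,0,0,0,0,0.07,-1],[0,0,0,0,0,0.12,-1],[0,0,0,0,0,0.16,-1],[0,0,0,0,0,0.16,-1],[0,0,0,0,0,0.16,-1],[0,0,0,0,0,0.16,-1],[0,0,0,0,0,0.16,-1]]'; python3 heft.py
```

```text
time_s: 13.42
eef_pos: [0.5098, 0.187, 0.0997]
eef_rot: [[1.0, -0.001, -0.001], [-0.001, -1.0, -0.0], [-0.001, 0.0, -1.0]]
force: [0.1, 1.0, 0.4]
grip_width: 1.004
finger_force: 0.0
time_s: 14.08
eef_pos: [0.5117, 0.1886, 0.1023]
eef_rot: [[1.0, 0.001, 0.004], [0.001, -1.0, 0.001], [0.004, -0.001, -1.0]]
force: [-0.3, 1.0, 5.4]
grip_width: 0.619
finger_force: 64.2
time_s: 14.75
eef_pos: [0.5091, 0.1876, 0.1393]
eef_rot: [[1.0, 0.0, -0.002], [0.0, -1.0, -0.0], [-0.002, 0.0, -1.0]]
force: [0.0, 0.6, -5.2]
grip_width: 0.615
finger_force: 64.0
[ 0.13745251  0.00732628 -4.75400411] 0.3969973975227546 [0.50982251 0.18785241 0.14005447] 0.6186412595980338 15.75 [ 0.0000e+00 -3.8375e+01 -2.6648e+01  3.0000e-03  1.4000e-02 -0.0000e+00]
```

L is about 0.48 kg, so it is the full jar. Next I'll lift it high and carry it to the dish.

```bash
python3 -m inch '[[0,0,0,0,0,0.06,-1],[0,0,0,0,0,0.14,-1],[0,0,0,0,0,0.24,-1],[0,0,0,0,0,0.34,-1],[0,0,0,0,0,0.44,-1],[0,0,0,0,0,0.53,-1],[0,0,0,0,0,0.59,-1],[0,0,0,0,0,0.61,-1],[0,0,0,0,0,0.61,-1]]'
python3 -m inch '[[0,0,0,0,-0.04,0,-1],[0,0,0,-0.02,-0.12,0,-1],[0,0,0,-0.04,-0.22,0,-1],[0,0,0,-0.06,-0.33,0,-1],[0,0,0,-0.08,-0.44,0,-1],[0,0,0,-0.09,-0.55,0,-1],[0,0,0,-0.11,-0.66,0,-1],[0,0,0,-0.13,-0.77,0,-1],[0,0,0,-0.14,-0.88,0,-1],[0,0,0,-0.155,-1,0,-1]]'
python3 -m inch '[[0,0,0,-0.02,-0.11,0,-1],[0,0,0,-0.035,-0.22,0,-1],[0,0,0,-0.05,-0.33,0,-1],[0,0,0,-0.07,-0.44,0,-1],[0,0,0,-0.08,-0.55,0,-1],[0,0,0,-0.1,-0.66,0,-1],[0,0,0,-0.12,-0.77,0,-1],[0,0,0,-0.14,-0.88,0,-1],[0,0,0,-0.15,-0.95,0,-1],[0,0,0,-0.155,-1,0,-1]]'
python3 -m inch '[[0,0,0,0,0,0,-1],[0,0,0,0,0,0,-1],[0,0,0,0,0,0,-1],[0,0,0,0,0,0,-1]]'
python3 - <<'E'
from cam import *
p,d=robot.read_camera("side");cv2.imwrite("pics/side1.png",p[:,:,::-1])
p,d2=robot.read_camera("top");cv2.imwrite("pics/top1.png",p[:,:,::-1])
S=cloud("side",d);P=cloud("top",d2)
for Q in(S,P):
    print(circ(Q,.009,.02,(.432,-.312),.068))
    m=(Q[...,2]>.18)&(Q[...,2]<.26)&(np.hypot(Q[...,0]-.432,Q[...,1]+.312)<.06)
    if m.any(): print(Q[m].min(0),Q[m].max(0))
cv2.imwrite("pics/c2.png",cv2.resize(cv2.imread("pics/side1.png")[20:220,280:560],(784,560)))
print(robot.observe()['eef_pos'],robot.observe()['grip_width'])
E
```

```text
time_s: 16.5
eef_pos: [0.5108, 0.1881, 0.2943]
eef_rot: [[1.0, 0.0, 0.004], [0.0, -1.0, 0.001], [0.004, -0.001, -1.0]]
force: [1.1, 0.6, -5.0]
grip_width: 0.617
finger_force: 64.6
time_s: 17.33
eef_pos: [0.469, -0.0635, 0.2902]
eef_rot: [[1.0, 0.001, -0.004], [0.001, -1.0, 0.001], [-0.004, -0.001, -1.0]]
force: [-0.0, -0.2, -4.0]
grip_width: 0.616
finger_force: 64.6
time_s: 18.17
eef_pos: [0.43, -0.3139, 0.29]
eef_rot: [[1.0, -0.002, -0.004], [-0.002, -1.0, 0.002], [-0.004, -0.002, -1.0]]
force: [-0.4, -1.1, -4.7]
grip_width: 0.615
finger_force: 64.6
time_s: 18.5
eef_pos: [0.4322, -0.3109, 0.292]
eef_rot: [[1.0, 0.002, -0.001], [0.002, -1.0, 0.001], [-0.001, -0.001, -1.0]]
force: [-0.4, -0.3, -5.1]
grip_width: 0.615
finger_force: 65.0
(130, array([ 0.4308, -0.3107]), 121, array([ 0.4354, -0.3214], dtype=float32), 0.0113)
[ 0.40355075 -0.31544472  0.18837476] [ 0.45698548 -0.28077609  0.25997341]
(343, array([ 0.4338, -0.3119]), 119, array([ 0.4329, -0.3078], dtype=float32), 0.0117)
[ 0.40443296 -0.31470873  0.19256215] [ 0.45454558 -0.28331614  0.2597675 ]
[ 0.43249742 -0.31108388  0.29242514] 0.6160649484586562
```

View pics/c2.png

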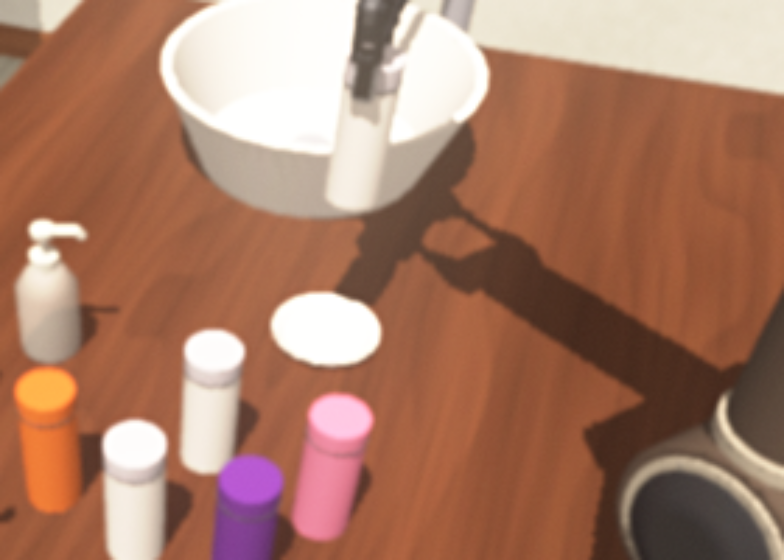

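The side crop shows the jar held upright above and behind the dish, which is at about (327,329) in the crop. Next I'll make a 1–2 mm correction and lower it.

```bash
python3 -m inch '[[0,0,0,0.004,-0.008,-0.06,-1],[0,0,0,0.004,-0.008,-0.16,-1],[0,0,0,0.004,-0.008,-0.27,-1],[0,0,0,0.004,-0.008,-0.38,-1],[0,0,0,0.004,-0.008,-0.49,-1],[0,0,0,0.004,-0.008,-0.58,-1],[0,0,0,0.004,-0.008,-0.65,-1],[0,0,0,0.004,-0.008,-0.69,-1],[0,0,0,0.004,-0.008,-0.7,-1],[0,0,0,0.004,-0.008,-0.7,-1]]'; python3 -m inch '[[0,0,0,0,0,0,-1],[0,0,0,0,0,-0.006,-1],[0,0,0,0,0,-0.012,-1],[0,0,0,0,0,-0.018,-1],[0,0,0,0,0,-0.024,-1],[0,0,0,0,0,-0.028,-1],[0,0,0,0,0,-0.032,-1],[0,0,0,0,0,-0.036,-1],[0,0,0,0,0,-0.036,-1],[0,0,0,0,0,-0.036,-1]]'
```

```text
time_s: 19.43
eef_pos: [0.4334, -0.3137, 0.1173]
eef_rot: [[1.0, 0.001, -0.001], [0.001, -1.0, 0.001], [-0.001, -0.001, -1.0]]
force: [-0.5, 0.1, -4.3]
grip_width: 0.613
finger_force: 65.0
time_s: 20.27
eef_pos: [0.4332, -0.3141, 0.1084]
eef_rot: [[1.0, 0.0, -0.0], [0.0, -1.0, 0.0], [-0.0, -0.0, -1.0]]
force: [0.8, -1.0, -4.8]
grip_width: 0.618
finger_force: 65.0
```

```bash
python3 -m inch '[[0,0,0,0,0,-0.003,-1],[0,0,0,0,0,-0.005,-1],[0,0,0,0,0,-0.007,-1],[0,0,0,0,0,-0.008,-1],[0,0,0,0,0,-0.008,-1],[0,0,0,0,0,-0.008,-1]]'; python3 heft.py
```

```text
time_s: 20.77
eef_pos: [0.4336, -0.3143, 0.1073]
eef_rot: [[1.0, 0.0, 0.0], [0.0, -1.0, -0.0], [0.0, 0.0, -1.0]]
force: [-1.3, 1.2, 3.0]
grip_width: 0.616
finger_force: 65.9
[-1.87631141  2.18121364  5.28248978] 0.6315793226886682 [ 0.43363879 -0.31429948  0.10732843] 0.6194410462739418 21.7667 [-3.6400e-01 -3.3606e+01 -2.3117e+01 -1.6800e-01 -1.0210e+00  1.3000e-02]
```

In firm contact now. Release and rise, then look.

```bash
python3 -m inch '[[0,0,0,0,0,0,1],[0,0,0,0,0,0,1],[0,0,0,0,0,0,1],[0,0,0,0,0,0,1],[0,0,0,0,0,0,1],[0,0,0,0,0,0,1]]'; python3 -m inch '[[0,0,0,0,0,0.1,1],[0,0,0,0,0,0.25,1],[0,0,0,0,0,0.4,1],[0,0,0,0,0,0.5,1],[0,0,0,0,0,0.5,1],[0,0,0,0,0.2,0.5,1],[0,0,0,0,0.5,0.5,1],[0,0,0,0,0.8,0.5,1],[0,0,0,0,1,0.5,1],[0,0,0,0,1,0.5,1]]'; python3 -m inch '[[0,0,0,0,0,0,1],[0,0,0,0,0,0,1]]'
python3 - <<'E'
from cam import *
p,d=robot.read_camera("side");cv2.imwrite("pics/side2.png",p[:,:,::-1])
p,d2=robot.read_camera("top");cv2.imwrite("pics/top2.png",p[:,:,::-1])
S=cloud("side",d);P=cloud("top",d2)
for n,Q in(('side',S),('top',P)):
    print(n,'dish',circ(Q,.009,.02,(.432,-.312),.068),'\njar',circ(Q,.139,.16,(.432,-.312),.06))
    for c in((.5245,.048),(.499,-.0905)): print(circ(Q,.134,.155,c,.045))
E
```

```text
time_s: 22.27
eef_pos: [0.4334, -0.3142, 0.1064]
eef_rot: [[1.0, 0.0, 0.0], [0.0, -1.0, -0.0], [0.0, 0.0, -1.0]]
force: [0.3, 0.1, -1.0]
grip_width: 1.001
finger_force: 0.0
time_s: 23.1
eef_pos: [0.4325, -0.1041, 0.2309]
eef_rot: [[1.0, -0.001, -0.0], [-0.001, -1.0, 0.0], [-0.0, -0.0, -1.0]]
force: [0.9, 0.8, 0.6]
grip_width: 0.999
finger_force: 0.0
time_s: 23.27
eef_pos: [0.4329, -0.1038, 0.2309]
eef_rot: [[1.0, 0.005, -0.001], [0.005, -1.0, -0.0], [-0.001, 0.0, -1.0]]
force: [-0.9, -0.1, 0.0]
grip_width: 0.998
finger_force: 0.0
side dish (146, array([ 0.432 , -0.3094]), 121, array([ 0.4292, -0.3051], dtype=float32), 0.0115) 
jar (192, array([ 0.4304, -0.3155]), 59, array([ 0.4283, -0.3096], dtype=float32), 0.1489)
(324, array([0.5222, 0.0486]), 57, array([0.5215, 0.051 ], dtype=float32), 0.1428)
(259, array([ 0.4964, -0.089 ]), 56, array([ 0.496 , -0.0866], dtype=float32), 0.1427)
top dish (55, array([ 0.4055, -0.3144]), 103, array([ 0.3925, -0.3011], dtype=float32), 0.013) 
jar (68, array([ 0.4279, -0.325 ]), 47, array([ 0.4242, -0.3308], dtype=float32), 0.1504)
(332, array([0.5243, 0.0475]), 54, array([0.5236, 0.0475], dtype=float32), 0.145)
(258, array([ 0.4988, -0.0907]), 55, array([ 0.4995, -0.0849], dtype=float32), 0.1447)
```

View pics/top2.png

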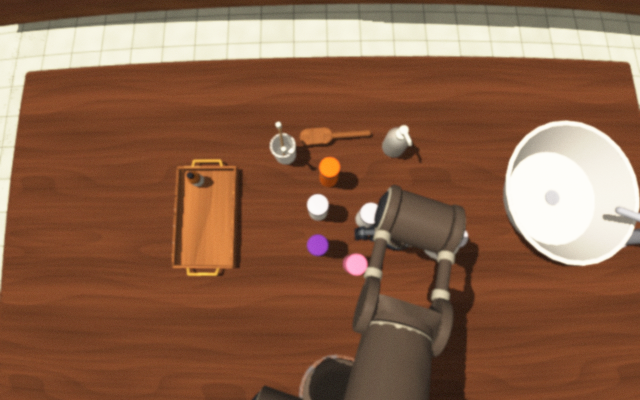

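The arm hides the dish in the top picture. M's lid at (318,207) and R have not moved. Now I'll go over M and check the dish from there.

```bash
python3 -m inch '[[0,0,0,0.367,0.608,-0.1,1],[0,0,0,0.367,0.608,-0.1,1],[0,0,0,0.367,0.608,-0.1,1],[0,0,0,0.367,0.608,-0.1,1],[0,0,0,0.367,0.608,-0.1,1],[0,0,0,0.367,0.608,-0.1,1],[0,0,0,0.367,0.608,-0.1,1],[0,0,0,0.367,0.608,-0.1,1],[0,0,0,0.367,0.608,-0.1,1]]'
python3 - <<'E'
from cam import *
S=cloud("side",robot.read_camera("side")[1]);p,d=robot.read_camera("top");P=cloud("top",d)
cv2.imwrite("pics/c3.png",cv2.resize(p[150:300,360:500,::-1],(560,600)))
for n,Q in(('side',S),('top',P)):
    print(n,'dish',circ(Q,.009,.02,(.432,-.312),.068),'\njar',circ(Q,.139,.16,(.432,-.312),.06))
print(robot.observe()['eef_pos'])
E
```

```text
time_s: 24.12
eef_pos: [0.5246, 0.0443, 0.2065]
eef_rot: [[1.0, -0.002, -0.0], [-0.002, -1.0, -0.001], [-0.0, 0.001, -1.0]]
force: [0.1, 0.3, 0.1]
grip_width: 0.999
finger_force: 0.0
side dish (151, array([ 0.4324, -0.3116]), 120, array([ 0.4298, -0.3044], dtype=float32), 0.0116) 
jar (210, array([ 0.4338, -0.3137]), 59, array([ 0.4307, -0.3096], dtype=float32), 0.1489)
top dish (330, array([ 0.4333, -0.3124]), 118, array([ 0.4308, -0.3041], dtype=float32), 0.0122) 
jar (335, array([ 0.4321, -0.3144]), 55, array([ 0.432 , -0.3137], dtype=float32), 0.1498)
[0.52475738 0.04465936 0.20680049]
```

View pics/c3.png

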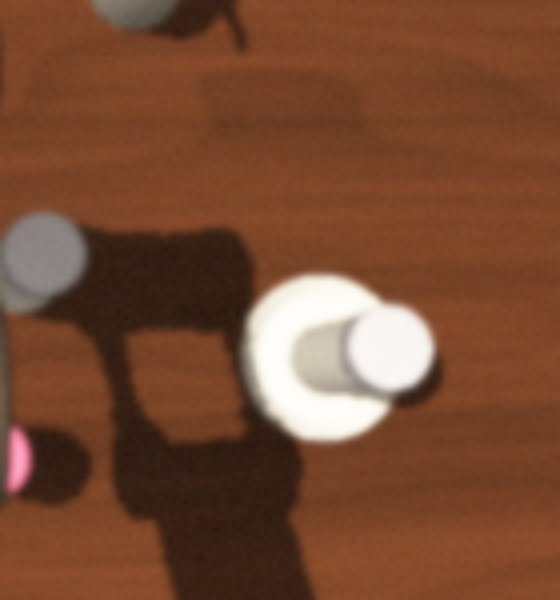

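The full jar stands flat in the dish (lid top at 0.149), within about 2 mm of its centre. Now I'll grasp M and lift it.

```bash
python3 -m inch '[[0,0,0,0,0.013,0,1],[0,0,0,0,0.013,-0.14,1],[0,0,0,0,0.013,-0.28,1],[0,0,0,0,0.013,-0.37,1],[0,0,0,0,0.013,-0.41,1],[0,0,0,0,0.013,-0.428,1],[0,0,0,0,0.013,-0.428,1]]'; python3 -m inch '[[0,0,0,0,0,0,-1],[0,0,0,0,0,0,-1],[0,0,0,0,0,0,-1],[0,0,0,0,0,0,-1],[0,0,0,0,0,0,-1],[0,0,0,0,0,0,-1],[0,0,0,0,0,0,-1],[0,0,0,0,0,0,-1]]';python3 -m inch '[[0,0,0,0,0,0.03,-1],[0,0,0,0,0,0.09,-1],[0,0,0,0,0,0.18,-1],[0,0,0,0,0,0.28,-1],[0,0,0,0,0,0.36,-1],[0,0,0,0,0,0.4,-1],[0,0,0,0,0,0.4,-1],[0,0,0,0,0,0.4,-1]]'; python3 heft.py
```

```text
time_s: 24.8
eef_pos: [0.5248, 0.0493, 0.0992]
eef_rot: [[1.0, 0.0, -0.001], [0.0, -1.0, -0.0], [-0.001, 0.0, -1.0]]
force: [-0.1, 0.9, 0.2]
grip_width: 1.002
finger_force: 0.0
time_s: 25.47
eef_pos: [0.5271, 0.0493, 0.1019]
eef_rot: [[1.0, 0.0, 0.004], [0.0, -1.0, -0.0], [0.004, 0.0, -1.0]]
force: [-0.5, -0.6, 6.3]
grip_width: 0.616
finger_force: 62.8
time_s: 26.13
eef_pos: [0.5248, 0.0495, 0.1994]
eef_rot: [[1.0, 0.0, 0.0], [0.0, -1.0, 0.0], [0.0, -0.0, -1.0]]
force: [0.3, -0.8, -2.7]
grip_width: 0.615
finger_force: 63.4
[ 0.17437166 -0.06635876 -2.5522861 ] 0.45975586667487206 [0.52510008 0.04942081 0.19959645] 0.6206642290493231 27.1333 [ 2.0000e-03 -3.4471e+01 -2.7722e+01 -2.0000e-03  1.0000e-02  0.0000e+00]
```

The second heft gives 0.26 kg, confirming the last-tablet jar. Now carry it to the tray's near half at (0.435, 0.377).

```bash
python3 -m inch '[[0,0,0,0,0.04,0,-1],[0,0,0,-0.02,0.12,0,-1],[0,0,0,-0.05,0.22,0,-1],[0,0,0,-0.08,0.33,0,-1],[0,0,0,-0.12,0.44,0,-1],[0,0,0,-0.15,0.55,0,-1],[0,0,0,-0.18,0.66,0,-1],[0,0,0,-0.21,0.77,0,-1],[0,0,0,-0.24,0.88,0,-1],[0,0,0,-0.28,1,0,-1]]'
python3 -m inch '[[0,0,0,-0.03,0.1,0,-1],[0,0,0,-0.06,0.2,0,-1],[0,0,0,-0.08,0.27,0,-1],[0,0,0,-0.08,0.305,0,-1],[0,0,0,-0.08,0.305,0,-1],[0,0,0,-0.08,0.305,0,-1],[0,0,0,-0.08,0.305,0,-1]]'
python3 - <<'E'
from cam import *
p,d=robot.read_camera("top");cv2.imwrite("pics/c4.png",cv2.resize(p[130:300,140:340,::-1],(700,595)))
print(robot.observe()['eef_pos'])
E
```

```text
time_s: 27.97
eef_pos: [0.4545, 0.3012, 0.1997]
eef_rot: [[1.0, 0.0, 0.001], [0.0, -1.0, 0.0], [0.001, -0.0, -1.0]]
force: [-0.1, 0.8, -2.8]
grip_width: 0.614
finger_force: 63.4
time_s: 28.55
eef_pos: [0.4352, 0.3747, 0.1993]
eef_rot: [[1.0, -0.0, -0.0], [-0.0, -1.0, -0.001], [-0.0, 0.001, -1.0]]
force: [1.5, -0.1, -1.9]
grip_width: 0.617
finger_force: 63.5
[0.43531936 0.37451382 0.19932869]
```

View pics/c4.png

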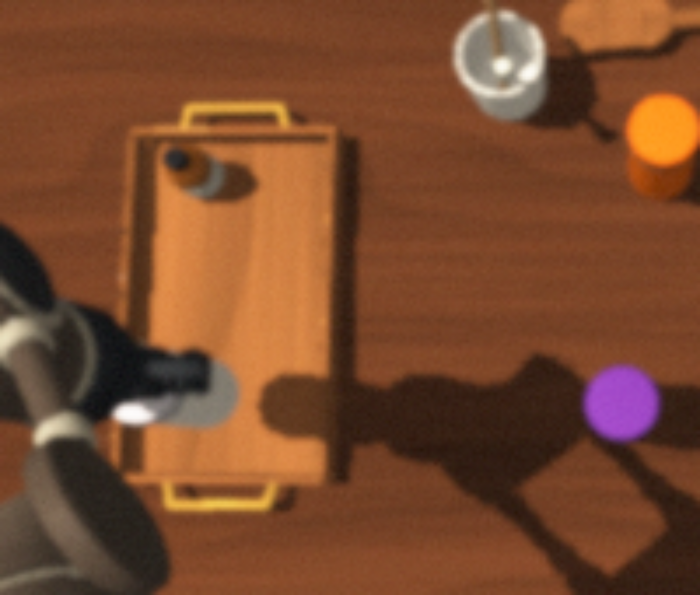

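The crop shows the jar hanging over the free near half of the tray, with its base at about (205,390) in the crop and clear of the walls and bottle. Lower it.

```bash
python3 -m inch '[[0,0,0,0,0,-0.05,-1],[0,0,0,0,0,-0.14,-1],[0,0,0,0,0,-0.22,-1],[0,0,0,0,0,-0.28,-1],[0,0,0,0,0,-0.32,-1],[0,0,0,0,0,-0.335,-1],[0,0,0,0,0,-0.342,-1],[0,0,0,0,0,-0.347,-1],[0,0,0,0,0,-0.347,-1]]'; python3 -m inch '[[0,0,0,0,0,-0.004,-1],[0,0,0,0,0,-0.008,-1],[0,0,0,0,0,-0.011,-1],[0,0,0,0,0,-0.014,-1],[0,0,0,0,0,-0.016,-1],[0,0,0,0,0,-0.016,-1],[0,0,0,0,0,-0.016,-1]]'
```

```text
time_s: 29.35
eef_pos: [0.4358, 0.376, 0.1136]
eef_rot: [[1.0, 0.0, 0.001], [0.0, -1.0, 0.001], [0.001, -0.001, -1.0]]
force: [0.2, 0.6, -3.0]
grip_width: 0.617
finger_force: 63.6
time_s: 29.93
eef_pos: [0.4351, 0.3758, 0.1089]
eef_rot: [[1.0, 0.0, 0.0], [0.0, -1.0, 0.0], [0.0, -0.0, -1.0]]
force: [-0.8, -0.3, -1.8]
grip_width: 0.617
finger_force: 63.8
```

```bash
python3 -m inch '[[0,0,0,0,0,-0.003,-1],[0,0,0,0,0,-0.005,-1],[0,0,0,0,0,-0.007,-1],[0,0,0,0,0,-0.008,-1],[0,0,0,0,0,-0.008,-1],[0,0,0,0,0,-0.008,-1]]'; python3 heft.py
```

```text
time_s: 30.43
eef_pos: [0.4358, 0.3759, 0.1089]
eef_rot: [[1.0, 0.001, 0.001], [0.001, -1.0, 0.0], [0.001, -0.0, -1.0]]
force: [-2.0, -2.8, 9.5]
grip_width: 0.62
finger_force: 64.7
[-1.85371661 -2.72291474  8.31665229] 0.4204222975223788 [0.43570876 0.37584976 0.10888561] 0.6123663323599049 31.4333 [ 3.6300e-01 -3.5277e+01 -2.2617e+01  2.2600e-01 -1.1420e+00  1.6000e-02]
```

```bash
python3 -m inch '[[0,0,0,0,0,-0,1],[0,0,0,0,0,0,1],[0,0,0,0,0,0,1],[0,0,0,0,0,0,1],[0,0,0,0,0,0,1],[0,0,0,0,0,0,1]]'; python3 -m inch '[[0,0,0,0,0,0.1,1],[0,0,0,0,0,0.25,1],[0,0,0,0,0,0.4,1],[0,0,0,0,0,0.55,1],[0,0,0,0,0,0.6,1],[0,0,0,0,-0.2,0.6,1],[0,0,0,0,-0.4,0.6,1],[0,0,0,0,-0.6,0.6,1],[0,0,0,0,-0.7,0.6,1],[0,0,0,0,-0.7,0.6,1]]'; python3 -m inch '[[0,0,0,0,0,0,1],[0,0,0,0,0,0,1],[0,0,0,0,0,0,1]]'
python3 - <<'E'
from cam import *
p,d=robot.read_camera("top");cv2.imwrite("pics/top3.png",p[:,:,::-1]);P=cloud("top",d)
S=cloud("side",robot.read_camera("side")[1])
for Q in(P,S):
  print('tray jar',circ(Q,.141,.165,(.436,.376),.06));print('dish jar',circ(Q,.139,.16,(.432,-.312),.06));print('R',circ(Q,.134,.155,(.499,-.0905),.045))
E
```

```text
time_s: 31.93
eef_pos: [0.435, 0.3757, 0.1065]
eef_rot: [[1.0, 0.0, -0.0], [0.0, -1.0, -0.0], [-0.0, 0.0, -1.0]]
force: [-0.6, -0.1, 0.3]
grip_width: 0.999
finger_force: 0.0
time_s: 32.77
eef_pos: [0.434, 0.1957, 0.2559]
eef_rot: [[1.0, -0.003, -0.002], [-0.003, -1.0, -0.004], [-0.002, 0.004, -1.0]]
force: [-0.2, -0.1, -0.1]
grip_width: 1.003
finger_force: 0.0
time_s: 33.02
eef_pos: [0.4353, 0.2018, 0.2567]
eef_rot: [[1.0, 0.001, 0.0], [0.001, -1.0, 0.001], [0.0, -0.001, -1.0]]
force: [0.1, 0.1, -0.2]
grip_width: 0.999
finger_force: 0.0
tray jar None
dish jar (336, array([ 0.433 , -0.3146]), 54, array([ 0.432 , -0.3138], dtype=float32), 0.1499)
R (344, array([ 0.4984, -0.0911]), 55, array([ 0.4984, -0.0904], dtype=float32), 0.1446)
tray jar (687, array([0.4322, 0.3739]), 55, array([0.431 , 0.3757], dtype=float32), 0.1505)
dish jar (210, array([ 0.4306, -0.3149]), 60, array([ 0.4306, -0.3094], dtype=float32), 0.1489)
R None
```

View pics/top3.png

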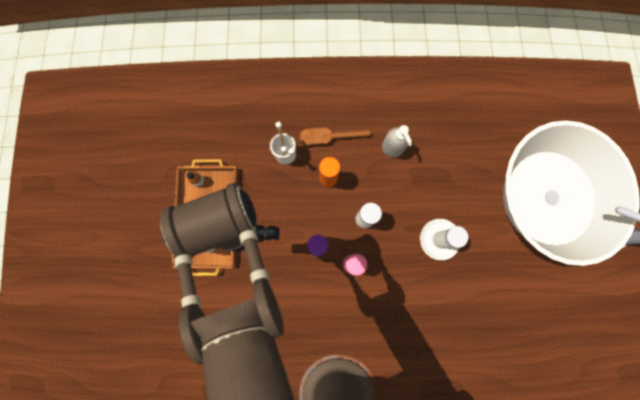

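The full jar stands in the dish at (455,238), R is where it was found at (370,215), and the side depth shows the tray jar upright with its top at 0.1505. The dish and tray have not moved.

```bash
python3 -c "
from workcell import robot
print(robot.finish_job())"
```

```text
the job is handed in; nothing more can be done
None
```

The job is handed in: the full jar (≈0.48 kg) stands within about 2 mm of the dish's centre, the last-tablet jar (≈0.26 kg) is upright in the tray's free half, and the part-used one (≈0.34 kg) is back where it was found, at about 33 s of the 72 s allowed; the hand-in gave no verdict.

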